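# Free the seized cross-bar pin from a denture flask

## Task

The cross-bar pin has seized in the clamped brass flask. Take it by its bar and work it out: keep turning it about 25 degrees to and fro while you draw it up a little at a time until it is clear of the flask, then lower it foot first into the square steel pot and let go of it there, leaving the pot standing.

Things in the scene. Friction and masses are not known exactly. Their poses are not given: they have to be found in the camera images.
- pin_bar (a point): Centre of the seized steel pin's cross-bar: 44 mm long (this point's y), 12 mm wide (x, the sides to grip), 16 mm high; z up the pin. At the start it is in line with the flask's long side, 28 mm above the flask's top, in either bore. The other bore's pin has a round knob head; a shorter spare bar-headed pin lies loose: neither is wanted. Pin mass about 0.11 kg.
- pin_foot (a point): Centre of the lower end of the same pin's 12 mm round shank, 62 mm straight below the bar's centre; axes as for the bar. At the start it stands on the floor of the bore, 34 mm below the flask's top. The pin binds in the bore over nearly its whole depth (about 12 to 20 N to pull straight, somewhat less while turned) and turns either way without limit.
- flask: Brass denture flask in a dark steel clamp, fixed to the bench; 112 mm long (its y axis), 80 mm wide (x), flat top 50 mm above the bench (clamp foot 126 x 96 mm). Origin at the centre of its underside, z up. Two upright bores, 36 mm either side of the middle along y, are 14 mm wide and 34 mm deep.
- pot: Open square pot of plain steel, 72 x 72 mm outside, 36 mm high, walls and floor 4 mm thick, loose on the bench, about 0.45 kg. Origin at the centre of its underside, x and y along its sides, z up. The pin may lean on its rim when let go. A round pot and a beaker nearby are not wanted.
There are look-alikes about, which are no part of the job. Leave any pink look-alike of the flask alone.

How it is judged (in metres and radians):
On the way, in this order (a step that is already met when the one before it is completed fails the run):
1. the pin is turned at least 12 degrees from its start while its foot is still in the bore (angle between the y axis of pin_bar and the y axis of flask, either way round above 0.21 rad and z of pin_foot in the frame of flask below 0.046 m), for 0.05 s.
2. it is turned back to within 7 degrees of its start, still in the bore (angle between the y axis of pin_bar and the y axis of flask, either way round below 0.12 rad and z of pin_foot in the frame of flask below 0.046 m), for 0.02 s.
3. it is turned again at least 12 degrees, either way, drawn up at least 3 mm but still in the bore (all of step 1 and z of pin_foot in the frame of flask above 0.019 m), for 0.05 s.
4. the pin's foot is drawn clear above the flask (z of pin_foot in the frame of flask above 0.053 m), for 0.1 s.
5. the pin's foot is lowered below the rim of the square pot, inside it, while the fingers still hold the pin (z of pin_foot in the frame of pot below 0.03 m and x of pin_foot in the frame of pot between -0.034 and 0.034 m and y of pin_foot in the frame of pot between -0.034 and 0.034 m and contact force between the fingers and pin above 1 N), for 0.1 s.
At the end, for the whole second after the job is handed in: The cross-bar pin has been let go and rests with its foot inside the square pot, below the rim (within 34 mm of the pot's middle along each side and less than 30 mm above its underside), and the pot stands on the bench within 10 degrees of upright (z of pin_foot in the frame of pot below 0.03 m and x of pin_foot in the frame of pot between -0.034 and 0.034 m and y of pin_foot in the frame of pot between -0.034 and 0.034 m and angle between pot's own z axis and vertical below 0.17 rad and height (world z) of pot below 0.01 m and linear speed of pin below 0.05 m/s); the robot touches nothing.
It also fails if it takes over 53 s, if anything falls off the work surface, if the arm or the gripper's body presses on something with over 40 N, if the wrist force passes 120 N, or if a joint passes its speed limit or range.

## Robot

A 6-joint arm with a two-finger parallel gripper is mounted at the origin on the work surface. World frame = base frame: x ahead of the robot, y to its left, z up, the work surface at z = 0. Lengths are in m, angles in degrees, forces in N, time in s.
With the tool pointing down it reaches from about 0.4 to 0.825 m from the base axis. Payload 7 kg.
Tool frame: the origin (TCP) lies on the centre line of the jaws, within the pads' length; the fingertips stand 11 mm ahead of it and the grasp point (between the pads) lies 8 mm behind it; z points along the fingers, y is the direction in which the jaws open and shut (so a half turn about z gives the same grasp; the last joint's range is limited). The gripper opens to 88 mm and grips with 3 to 60 N. Pads are 19 mm wide; open, the fingers measure 130 mm over their backs; the gripper's body (78 mm by 193 mm) begins 47 mm behind the grasp point.
Start: joints at [16.507, 20.546, 0.682, 0, -70.136, -16.507], TCP at [0.675, -0, 0.238] pointing down, gripper open.
Joint ranges: [-176.03, 176.03], [-82.01, 121.73], [-58.28, 71.71], [-173.87, 95.51], [-174.79, -0.11], [-173.66, 173.66]. Speed limits (degrees/s): [136.94, 136.94, 172.46, 180, 180, 180].

## Interface

Orientations are given as [roll, pitch, yaw] about the fixed x, y, z axes, in that order (R = Rz(yaw) Ry(pitch) Rx(roll)).
In Python, from plant import ctrl, cams, order gives the robot as it stands.
- The arm moves only by the tool jog_arm, never from a script. Its argument "motion" is a list of rows, each an object with "offset": the shift along the tool's x, y, z in mm, a list of three; "roll": the turn about the tool's z in rad; "hand": the finger opening in mm, from 0 to 87.6. A call has 1 to 20 rows; each row is the pose to reach, as a shift and turn from the pose commanded when the call began, along the tool's axes at that moment; what a row does not reach only later rows make up. A row lasts 1/12 s, in which the tool goes at most 41.7 mm and 7.16 degrees, less where a joint would pass 70% of its speed; a pose out of reach is approached as far as the arm can. A call with a gripper value outside its range is refused whole. The fingers move at their own pace and stop on an object; the grip force is fixed at half the most. Time passes only in rows, so rows that repeat a pose let the fingers close. It gives the time, the measured TCP pose, the force and the opening at its end, in the units of the state.
- ctrl.get_obs(): the state, without advancing time (a new reading comes with each control period).
- cams.snapshot(name): name is "scene" or "side" or "wrist"; returns a dict with "img" (400x640x3 uint8, red, green, blue), "K" (3x3 intrinsics, pixels), "D" ([k1, k2, p1, p2, k3] as OpenCV has them; the pictures are not rectified), "cam_to_world" (4x4, takes a point from camera to world coordinates); the wrist camera has in their place "T_tool_cam" (4x4, takes a point from camera to tool coordinates, whose origin is the TCP and whose axes are the flange's). Camera axes: x right, y down, z forward; pixel columns grow to the right and rows downward; lengths in m; the calibration is good to about 2 mm. A picture is of the moment at which its call begins: read the wrist's pose just before it. There is no depth.
- order.close_job(): hands the job in, once; it reports no verdict.
The state is a dict: "clock": time; "joint_pos": joint angles; "qvel": joint speeds; "tau": joint torques, N m; "tool_pos": TCP position; "orientation": TCP orientation; "force": force on the tool from outside, world axes, zero at the start; "moment": the same for the moment, N m; "opening": finger opening in m.
Only numpy, scipy, OpenCV 4.12 (cv2) and the standard library are available. Lean on these libraries where they do the work, as an engineer would, in place of code of your own. Each camera call takes 0.05 s, during which the arm holds its last target. There are 200 camera calls.

## Working session

There is one attempt and no reset: what is moved stays moved. The work goes in short steps, Python scripts to look and compute and a tool call to move; the robot and the scene stay as the last step left them, time stands still between calls to the robot, and variables do not carry over. Pictures are saved under pics/ and viewed, about 8 in all and at most 12, crops included, and the job is handed in when it is done.

Besides the shell and the picture viewer there is one more tool, called after ">>>" as name([rows], argument=value, ...), one row to a line, values as JSON. jog_arm: Moves the arm, as the interface text tells. Its arguments: {"type":"object","properties":{"motion":{"type":"array"}},"required":["motion"]}

```bash
mkdir -p pics; cat > h.py <<'E'
import numpy as np, cv2, pickle
from plant import ctrl, cams, order
from scipy.spatial.transform import Rotation as R
def snap(n,f):
    o=ctrl.get_obs(); s=dict(cams.snapshot(n))
    if 'cam_to_world' not in s:
        T=np.eye(4); T[:3,:3]=R.from_euler('xyz',o['orientation'],degrees=True).as_matrix(); T[:3,3]=o['tool_pos']
        s['cam_to_world']=T@np.array(s['T_tool_cam'])
    pickle.dump(s,open(f'pics/{f}.pkl','wb')); cv2.imwrite(f'pics/{f}.png',s['img'][:,:,::-1]); return s
def load(f): return pickle.load(open(f'pics/{f}.pkl','rb'))
def toworld(s,px,z):
    p=cv2.undistortPoints(np.array(px,float).reshape(-1,1,2),np.array(s['K']),np.array(s['D'],float)).reshape(-1,2)
    T=np.array(s['cam_to_world']); d=np.c_[p,np.ones(len(p))]@T[:3,:3].T
    return T[:3,3]+d*((z-T[2,3])/d[:,2])[:,None]
def topix(s,P):
    T=np.linalg.inv(np.array(s['cam_to_world']))
    return cv2.projectPoints(np.array(P,float).reshape(-1,1,3),cv2.Rodrigues(T[:3,:3])[0],T[:3,3],np.array(s['K']),np.array(s['D'],float))[0].reshape(-1,2)
E
python3 - <<'E'
from h import *
print(ctrl.get_obs())
for n in ('scene','side','wrist'):
    s=snap(n,n+'0'); print(n,np.round(s['cam_to_world'],3).tolist())
E
```

```text
{'clock': 0.0, 'joint_pos': array([ 1.65042452e+01,  2.05908534e+01,  6.33517939e-01, -1.91484103e-02,
       -7.01379218e+01, -1.65066609e+01]), 'qvel': array([-0.00158451,  0.00452778,  0.04745233, -0.04046102,  0.07514002,
       -0.01966896]), 'tau': array([-8.00930356e-04, -5.82726967e+01,  2.93058443e+01,  6.99745238e+00,
        6.93249181e-03, -2.06530804e-04]), 'tool_pos': array([ 6.74515267e-01, -6.67667736e-05,  2.36630374e-01]), 'orientation': array([ 1.79903554e+02, -9.80872687e-03, -9.00089282e+01]), 'force': array([ 0.34088623, -0.50147794, -0.0953996 ]), 'moment': array([ 0.00443821,  0.01654808, -0.02084594]), 'opening': 0.08773492151000868}
scene [[0.274, 0.601, -0.751, 0.994], [0.962, -0.159, 0.223, -0.216], [0.015, -0.783, -0.621, 0.623], [0.0, 0.0, 0.0, 1.0]]
side [[0.761, -0.355, 0.543, -0.048], [-0.648, -0.445, 0.618, -0.537], [0.022, -0.822, -0.569, 0.541], [0.0, 0.0, 0.0, 1.0]]
wrist [[-1.0, 0.001, -0.001, 0.674], [0.001, 0.953, 0.302, -0.081], [0.002, 0.302, -0.953, 0.384], [0.0, 0.0, 0.0, 1.0]]
```

View pics/scene0.png

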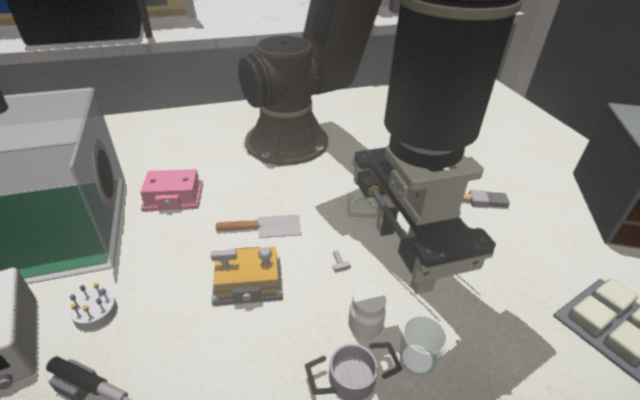

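View pics/wrist0.png

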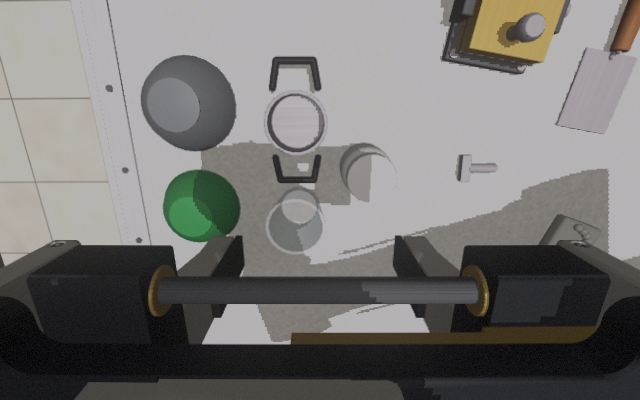

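The scene shows the yellow flask at (247,272), with the bar-headed pin at (223,254) and the knob pin at (265,255). The loose spare is at (340,260), the pink look-alike at (172,188) and the round pot with handles at (355,370). The square pot may be partly hidden near (365,203), so I'm checking the side view.

View pics/side0.png

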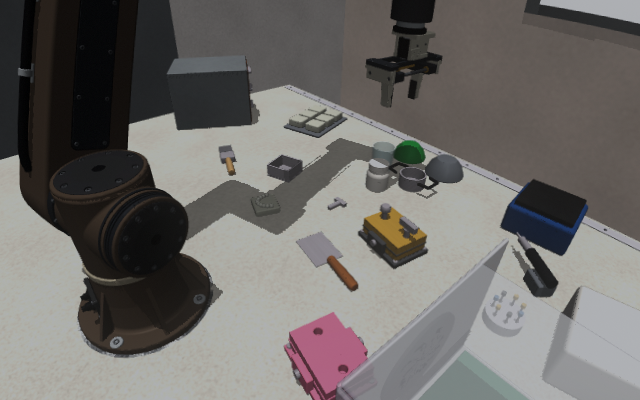

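The side view shows the square pot at (285,168). The flask is at (394,235), its bar pin at (410,226) and its knob at (386,213). Next is one montage of close crops.

```bash
python3 - <<'E'
from h import *
def c(f,x,y,w,h,k): return cv2.resize(cv2.imread(f'pics/{f}.png')[y:y+h,x:x+w],None,fx=k,fy=k,interpolation=cv2.INTER_CUBIC)
a=c('scene0',205,235,80,70,5); b=c('side0',355,195,80,70,5); d=c('side0',260,148,50,40,5)
im=np.zeros((560,800,3),np.uint8); im[:350,:400]=a; im[:350,400:]=b; im[355:555,:250]=d; cv2.imwrite('pics/m.png',im)
s,t=load('scene0'),load('side0')
print(toworld(s,[(223,254),(265,252)],.078),toworld(t,[(410,226),(386,212)],.078),toworld(t,[(285,165)],.036))
E
```

```text
[[ 0.46573078 -0.22117983  0.078     ]
 [ 0.4803509  -0.14884682  0.078     ]] [[ 0.46778058 -0.22603583  0.078     ]
 [ 0.46529019 -0.16402664  0.078     ]] [[0.4568971 0.188351  0.036    ]]
```

View pics/m.png

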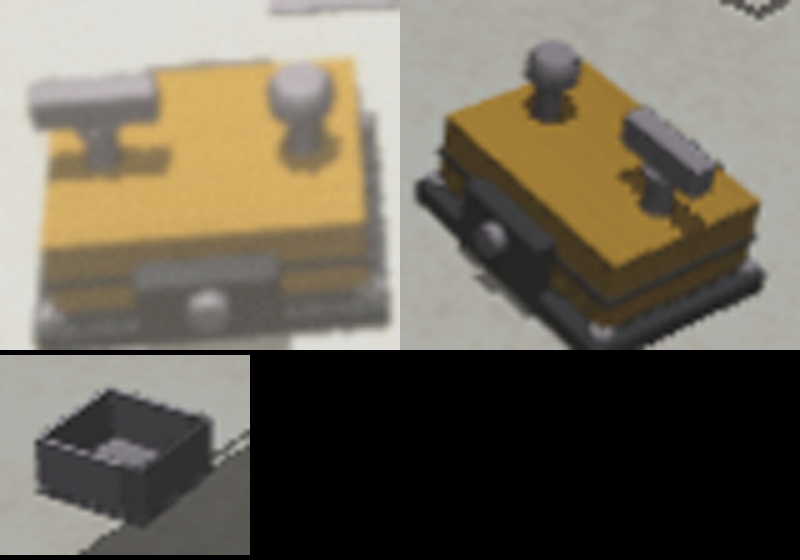

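```bash
python3 - <<'E'
from h import *
s,t=load('scene0'),load('side0')
f=toworld(t,[(364.4,218.6),(397.4,248.6),(426.4,235.6),(391.6,207)],.05);print(f.round(4),f.mean(0))
for a,b in((0,1),(3,2),(1,2)): d=f[b]-f[a];print(np.linalg.norm(d),np.degrees(np.arctan2(d[1],d[0])))
f=toworld(s,[(235.4,249),(276,247),(277.6,279),(213.6,284)],.05);print(f.round(4))
d=f[2]-f[3];print(np.linalg.norm(d),np.degrees(np.arctan2(d[1],d[0])))
# bar top ends, z=.086
print(toworld(t,[(401.5,219),(418,230)],.083), toworld(s,[(211,252),(237,251)],.083))
g=toworld(t,[(267.6,165),(282,154.6),(302.2,161),(288,170)],.036);print(g.round(4),g.mean(0))
for a,b in((0,1),(1,2),(3,2)): d=g[b]-g[a];print(np.linalg.norm(d),np.degrees(np.arctan2(d[1],d[0])))
E
```

```text
[[ 0.4411 -0.1276  0.05  ]
 [ 0.4227 -0.2359  0.05  ]
 [ 0.5006 -0.2491  0.05  ]
 [ 0.5208 -0.137   0.05  ]] [ 0.47130469 -0.18740699  0.05      ]
0.10988115011510251 -99.62824930576873
0.11390387661899289 -100.2420288138496
0.07896504936066652 -9.582948503485236
[[ 0.4319 -0.1976  0.05  ]
 [ 0.4467 -0.1229  0.05  ]
 [ 0.523  -0.1362  0.05  ]
 [ 0.5047 -0.2448  0.05  ]]
0.11011945526060862 80.43755367131324
[[ 0.46663947 -0.20397027  0.083     ]
 [ 0.4646687  -0.24739839  0.083     ]] [[ 0.46030061 -0.24085464  0.083     ]
 [ 0.46981581 -0.19660616  0.083     ]]
[[0.4194 0.218  0.036 ]
 [0.4855 0.2426 0.036 ]
 [0.5079 0.1768 0.036 ]
 [0.4474 0.1614 0.036 ]] [0.46505289 0.19971349 0.036     ]
0.07047319412286217 20.43009733714453
0.06959357307706401 -71.15385646112271
0.06247141342029382 14.19761531401653
```

>>> jog_arm([
  {"offset":[223,209,0],"roll":0.171,"hand":87},
  {"offset":[223,209,0],"roll":0.171,"hand":87},
  {"offset":[223,209,0],"roll":0.171,"hand":87},
  {"offset":[223,209,0],"roll":0.171,"hand":87},
  {"offset":[223,209,0],"roll":0.171,"hand":87},
  {"offset":[223,209,0],"roll":0.171,"hand":87},
  {"offset":[223,209,30],"roll":0.171,"hand":87},
  {"offset":[223,209,70],"roll":0.171,"hand":87},
  {"offset":[223,209,70],"roll":0.171,"hand":87},
  {"offset":[223,209,70],"roll":0.171,"hand":87},
  {"offset":[223,209,70],"roll":0.171,"hand":87},
  {"offset":[223,209,70],"roll":0.171,"hand":87},
])

```text
clock: 1.15
tool_pos: [0.4673, -0.223, 0.1688]
orientation: [-179.9, -0.0, -99.8]
force: [0.4, -0.1, 0.0]
opening: 0.087
```

```bash
python3 - <<'E'
from h import *
o=ctrl.get_obs();print(o['clock'],o['tool_pos'],o['orientation'],o['force'])
s=snap('wrist','wrist1'); u=np.array([.17,.985]);b=np.array([.4653,-.2225])
print(topix(s,[[*(b+k*u),.086] for k in(-.022,0,.022)]+[[*b,.05]]))
E
```

```text
1.15 [ 0.46733049 -0.22299249  0.16878125] [-1.79897948e+02 -2.06435202e-02 -9.97574693e+01] [ 0.44711523 -0.10378474  0.00076794]
[[320.1623239  181.90714669]
 [320.10238163 208.16554841]
 [320.04529344 233.02836261]
 [319.92048167 195.16244529]]
```

View pics/wrist1.png

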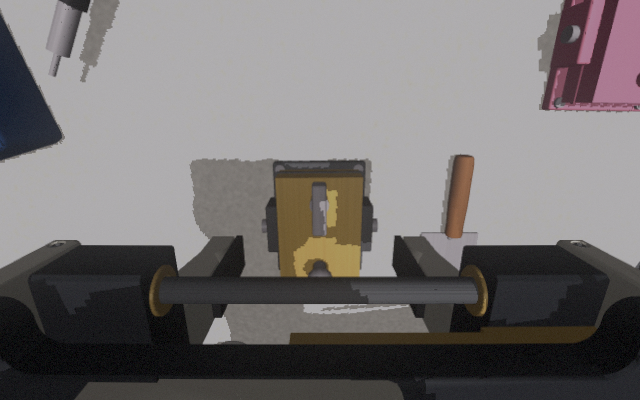

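The bar is upright at (320,182–235), which matches the prediction and sits midway between the fingers. The knob is at (319,270), well clear. I'm descending and gripping.

>>> jog_arm([
  {"offset":[0,0,30],"roll":0,"hand":87},
  {"offset":[0,0,60],"roll":0,"hand":60},
  {"offset":[0,0,85],"roll":0,"hand":40},
  {"offset":[0,0,97],"roll":0,"hand":40},
  {"offset":[0,0,97],"roll":0,"hand":30},
  {"offset":[0,0,97],"roll":0,"hand":20},
  {"offset":[0,0,97],"roll":0,"hand":5},
  {"offset":[0,0,97],"roll":0,"hand":0},
  {"offset":[0,0,97],"roll":0,"hand":0},
  {"offset":[0,0,97],"roll":0,"hand":0},
  {"offset":[0,0,97],"roll":0,"hand":0},
  {"offset":[0,0,97],"roll":0,"hand":0},
  {"offset":[0,0,97],"roll":0,"hand":0},
  {"offset":[0,0,97],"roll":0,"hand":0},
  {"offset":[0,0,97],"roll":0,"hand":0},
])

```text
clock: 2.45
tool_pos: [0.4664, -0.2231, 0.0708]
orientation: [-180.0, -0.0, -99.8]
force: [1.0, -0.4, 1.9]
opening: 0.012
```

>>> jog_arm([
  {"offset":[0,0,0],"roll":0.11,"hand":0},
  {"offset":[0,0,0],"roll":0.22,"hand":0},
  {"offset":[0,0,0],"roll":0.33,"hand":0},
  {"offset":[0,0,-1],"roll":0.44,"hand":0},
  {"offset":[0,0,-1],"roll":0.44,"hand":0},
  {"offset":[0,0,-1],"roll":0.33,"hand":0},
  {"offset":[0,0,-1],"roll":0.22,"hand":0},
  {"offset":[0,0,-2],"roll":0.11,"hand":0},
  {"offset":[0,0,-2],"roll":0,"hand":0},
  {"offset":[0,0,-2],"roll":0,"hand":0},
  {"offset":[0,0,-3],"roll":-0.11,"hand":0},
  {"offset":[0,0,-4],"roll":-0.22,"hand":0},
  {"offset":[0,0,-5],"roll":-0.33,"hand":0},
  {"offset":[0,0,-6],"roll":-0.44,"hand":0},
  {"offset":[0,0,-6],"roll":-0.44,"hand":0},
  {"offset":[0,0,-7],"roll":-0.33,"hand":0},
  {"offset":[0,0,-8],"roll":-0.22,"hand":0},
  {"offset":[0,0,-9],"roll":-0.11,"hand":0},
  {"offset":[0,0,-10],"roll":0,"hand":0},
  {"offset":[0,0,-10],"roll":0,"hand":0},
])

```text
clock: 4.12
tool_pos: [0.4658, -0.2229, 0.0798]
orientation: [180.0, 0.0, -100.2]
force: [3.6, -1.3, -13.0]
opening: 0.0118
```

```bash
python3 - <<'E'
from h import *
o=ctrl.get_obs();print(o['clock'],o['tool_pos'],o['orientation'],o['force'],o['moment'])
s=snap('side','side1'); cv2.imwrite('pics/side1c.png',cv2.resize(s['img'][170:270,330:460,::-1],None,fx=5,fy=5,interpolation=cv2.INTER_CUBIC))
E
```

```text
4.1167 [ 0.46577547 -0.22287956  0.07975948] [ 1.79960511e+02  1.52778304e-02 -1.00168376e+02] [  3.57741221  -1.26557144 -13.00878398] [-0.48976736 -1.44710812  0.01020644]
```

View pics/side1c.png

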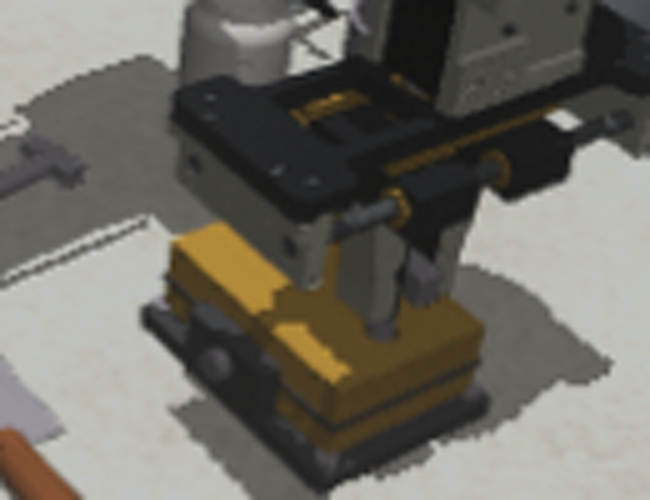

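The bar's end has risen about 5 px (9–10 mm) from its earlier position, so the pin is following without slip at a 13 N pull. I'm carrying on.

>>> jog_arm([
  {"offset":[0,0,-1],"roll":0.11,"hand":0},
  {"offset":[0,0,-2],"roll":0.22,"hand":0},
  {"offset":[0,0,-3],"roll":0.33,"hand":0},
  {"offset":[0,0,-4],"roll":0.44,"hand":0},
  {"offset":[0,0,-5],"roll":0.33,"hand":0},
  {"offset":[0,0,-6],"roll":0.22,"hand":0},
  {"offset":[0,0,-7],"roll":0.11,"hand":0},
  {"offset":[0,0,-8],"roll":0,"hand":0},
  {"offset":[0,0,-9],"roll":-0.11,"hand":0},
  {"offset":[0,0,-10],"roll":-0.22,"hand":0},
  {"offset":[0,0,-11],"roll":-0.33,"hand":0},
  {"offset":[0,0,-12],"roll":-0.44,"hand":0},
  {"offset":[0,0,-13],"roll":-0.33,"hand":0},
  {"offset":[0,0,-14],"roll":-0.22,"hand":0},
  {"offset":[0,0,-15],"roll":-0.11,"hand":0},
  {"offset":[0,0,-16],"roll":0,"hand":0},
  {"offset":[0,0,-17],"roll":0.11,"hand":0},
  {"offset":[0,0,-18],"roll":0.22,"hand":0},
  {"offset":[0,0,-19],"roll":0.33,"hand":0},
  {"offset":[0,0,-20],"roll":0.44,"hand":0},
])

```text
clock: 5.83
tool_pos: [0.4657, -0.2231, 0.1007]
orientation: [180.0, -0.0, -125.1]
force: [0.7, 0.4, -1.1]
opening: 0.0119
```

>>> jog_arm([
  {"offset":[0,0,-1],"roll":-0.11,"hand":0},
  {"offset":[0,0,-2],"roll":-0.22,"hand":0},
  {"offset":[0,0,-3],"roll":-0.33,"hand":0},
  {"offset":[0,0,-4],"roll":-0.44,"hand":0},
  {"offset":[0,0,-5],"roll":-0.55,"hand":0},
  {"offset":[0,0,-6],"roll":-0.66,"hand":0},
  {"offset":[0,0,-7],"roll":-0.77,"hand":0},
  {"offset":[0,0,-8],"roll":-0.88,"hand":0},
  {"offset":[0,0,-10],"roll":-0.77,"hand":0},
  {"offset":[0,0,-12],"roll":-0.66,"hand":0},
  {"offset":[0,0,-14],"roll":-0.55,"hand":0},
  {"offset":[0,0,-17],"roll":-0.44,"hand":0},
  {"offset":[0,0,-20],"roll":-0.44,"hand":0},
  {"offset":[0,0,-30],"roll":-0.44,"hand":0},
  {"offset":[0,0,-40],"roll":-0.44,"hand":0},
  {"offset":[0,0,-40],"roll":-0.44,"hand":0},
])

```text
clock: 7.17
tool_pos: [0.4674, -0.2234, 0.1433]
orientation: [-179.8, -0.0, -99.6]
force: [0.6, 0.5, -0.8]
opening: 0.0116
```

```bash
python3 - <<'E'
from h import *
o=ctrl.get_obs();print(o['clock'],o['tool_pos'],o['orientation'],o['force'],o['moment'])
s=snap('side','side2'); cv2.imwrite('pics/side2c.png',cv2.resize(s['img'][120:270,240:460,::-1],None,fx=3.5,fy=3.5,interpolation=cv2.INTER_CUBIC))
E
```

```text
7.1667 [ 0.46738538 -0.22340168  0.14329919] [-1.79784614e+02 -2.37934782e-02 -9.95628366e+01] [ 0.57617659  0.49907872 -0.7734301 ] [-0.05680361 -0.11058372  0.03987565]
```

View pics/side2c.png

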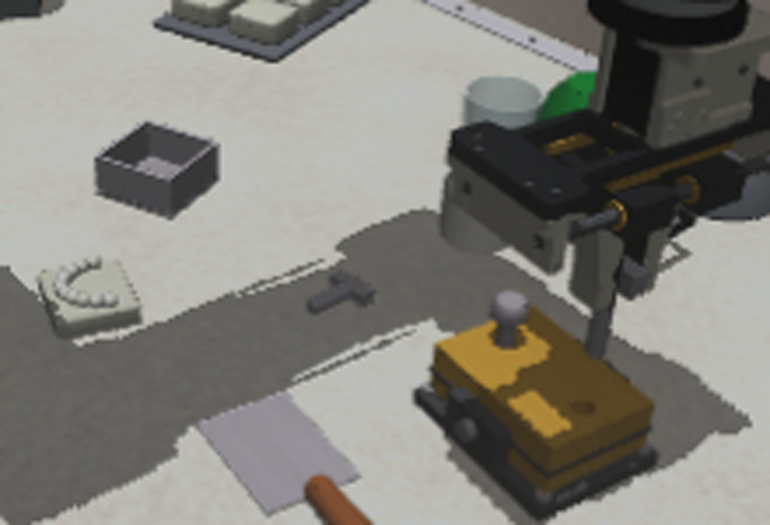

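The pin is out: its foot is at px (410,222), above the empty bore at (406,236). The square pot's rim is centred near (285,164). I'm lifting and crossing to above the pot.

>>> jog_arm([
  {"offset":[0,0,-30],"roll":0,"hand":0},
  {"offset":[-10,2,-50],"roll":0,"hand":0},
  {"offset":[-35,6,-60],"roll":0,"hand":0},
  {"offset":[-75,13,-60],"roll":0,"hand":0},
  {"offset":[-115,20,-60],"roll":0,"hand":0},
  {"offset":[-155,27,-60],"roll":0,"hand":0},
  {"offset":[-195,34,-60],"roll":0,"hand":0},
  {"offset":[-235,41,-60],"roll":0,"hand":0},
  {"offset":[-275,48,-60],"roll":0,"hand":0},
  {"offset":[-315,55,-60],"roll":0,"hand":0},
  {"offset":[-355,62,-60],"roll":0,"hand":0},
  {"offset":[-390,68,-60],"roll":0,"hand":0},
  {"offset":[-410,71,-60],"roll":0,"hand":0},
  {"offset":[-414,72,-60],"roll":0,"hand":0},
  {"offset":[-414,72,-60],"roll":0,"hand":0},
  {"offset":[-414,72,-60],"roll":0,"hand":0},
  {"offset":[-414,72,-60],"roll":0,"hand":0},
  {"offset":[-414,72,-60],"roll":0,"hand":0},
])

```text
clock: 8.72
tool_pos: [0.4654, 0.1961, 0.2006]
orientation: [180.0, -0.0, -99.8]
force: [0.7, -0.2, -1.9]
opening: 0.0121
```

```bash
python3 - <<'E'
from h import *
s2=load('side2'); print('foot pred',topix(s2,[.4674,-.2234,.1433-.0548]))
g=toworld(s2,[(267.7,165.7),(282.3,155.4),(302.3,163.7),(288.6,171.7)],.036);print(g.round(4),g.mean(0))
o=ctrl.get_obs();print(o['clock'],o['tool_pos'],o['orientation'],o['force'])
s=snap('wrist','wrist3'); c=snap('scene','scene3'); t=snap('side','side3')
b=o['tool_pos'];print('foot pix w,scene,side',[topix(v,[b[0],b[1],b[2]-.0548]).round(1) for v in(s,c,t)])
im=np.zeros((600,800,3),np.uint8)
im[:400,:640]=s['img'][:,:,::-1]
q=topix(c,[.465,.197,.036])[0].astype(int);r=topix(t,[.465,.197,.036])[0].astype(int);print(q,r)
for k,(v,p) in enumerate(((c,q),(t,r))):
    w=v['img'][p[1]-30:p[1]+20,p[0]-45:p[0]+45,::-1];im[400:600,k*400:k*400+360]=cv2.resize(w,None,fx=4,fy=4,interpolation=cv2.INTER_CUBIC)
cv2.imwrite('pics/m3.png',im)
E
```

```text
foot pred [[409.69692592 221.35940609]]
[[0.4175 0.2146 0.036 ]
 [0.4833 0.2381 0.036 ]
 [0.4987 0.1645 0.036 ]
 [0.4434 0.1533 0.036 ]] [0.4607255  0.19264387 0.036     ]
8.7167 [0.46543881 0.19609284 0.20058694] [ 1.79994787e+02 -4.65908530e-03 -9.98488853e+01] [ 0.66289066 -0.21690277 -1.90166445]
foot pix w,scene,side [array([[317.3, 220.9]]), array([[441.7, 186.6]]), array([[284.7, 126.4]])]
[430 228] [285 162]
```

View pics/m3.png

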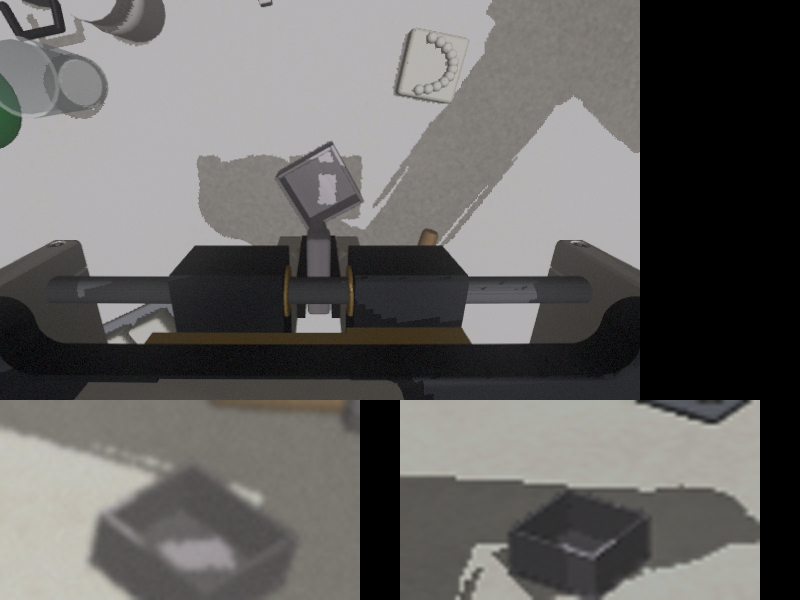

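The held pin's foot is at (317,222), as predicted. The pot rim corners are about (278,180), (333,142) and (363,197) in the wrist view. I'm fitting a 72 mm square to all views.

```bash
python3 - <<'E'
from h import *
from scipy.optimize import least_squares
w,c,t=load('wrist3'),load('scene3'),load('side3')
W=[(278,180),(333,142),(363,197)]; C=[(409.5,227.2),(433.8,214.8),(459.2,234.2)]; T=[(267.5,165.5),(282.5,154.5),(302.5,161.5),(289,171)]
r=[t['img'].shape]; 
for n,s,P in(('w',w,W),('c',c,C),('t',t,T)):
    g=toworld(s,P,.036)[:,:2]; print(n,g.round(4).tolist())
    def sq(p): a=p[2]+np.pi/4+np.arange(4)*np.pi/2; return p[:2]+.0509*np.c_[np.cos(a),np.sin(a)]
    f=lambda p: np.min(np.linalg.norm(g[:,None]-sq(p)[None],axis=2),axis=1)
    best=min((least_squares(f,[.464,.196,y]) for y in np.radians([5,20,35])),key=lambda r:r.cost)
    print(best.x[:2].round(4),np.degrees(best.x[2]).round(1),(1e3*best.fun).round(1))
    print(topix(w,np.c_[sq(best.x),[.036]*4]).round(0).tolist())
E
```

```text
w [[0.5066, 0.1862], [0.4424, 0.1565], [0.4195, 0.2207]]
[0.4625 0.2035] 23.0 [3.5 1.1 4.6]
[[312.0, 231.0], [367.0, 198.0], [332.0, 142.0], [275.0, 179.0]]
c [[0.4496, 0.1565], [0.4279, 0.2242], [0.4945, 0.2448]]
[0.4724 0.2007] 17.8 [1.1 0.8 1.7]
[[299.0, 229.0], [356.0, 201.0], [326.0, 142.0], [266.0, 174.0]]
t [[0.4177, 0.2159], [0.4869, 0.2422], [0.5068, 0.174], [0.4464, 0.1555]]
[0.4645 0.1969] 19.9 [2.7 1.2 3.9 5.9]
[[307.0, 225.0], [364.0, 195.0], [332.0, 137.0], [272.0, 171.0]]
```

>>> jog_arm([
  {"offset":[-14,-1,0],"roll":0,"hand":0},
  {"offset":[-14,-1,30],"roll":0,"hand":0},
  {"offset":[-14,-1,60],"roll":0,"hand":0},
  {"offset":[-14,-1,90],"roll":0,"hand":0},
  {"offset":[-14,-1,100],"roll":0,"hand":0},
  {"offset":[-14,-1,110],"roll":0,"hand":0},
  {"offset":[-14,-1,120],"roll":0,"hand":0},
  {"offset":[-14,-1,127],"roll":0,"hand":0},
  {"offset":[-14,-1,132],"roll":0,"hand":0},
  {"offset":[-14,-1,136],"roll":0,"hand":0},
  {"offset":[-14,-1,136],"roll":0,"hand":0},
  {"offset":[-14,-1,136],"roll":0,"hand":0},
  {"offset":[-14,-1,136],"roll":0,"hand":0},
])

```text
clock: 9.95
tool_pos: [0.4692, 0.2111, 0.0652]
orientation: [-180.0, 0.0, -99.8]
force: [0.1, 0.8, -1.8]
opening: 0.0118
```

```bash
python3 - <<'E'
from h import *
o=ctrl.get_obs();print(o['clock'],o['tool_pos'],o['orientation'],o['force'])
s=snap('wrist','wrist4'); c=snap('scene','scene4'); t=snap('side','side4')
im=np.zeros((600,800,3),np.uint8)
im[:250,:400]=cv2.resize(s['img'],(400,250))[:,:,::-1]
for k,(v,n) in enumerate(((c,'c'),(t,'t'))):
    p=topix(v,[.467,.203,.045])[0].astype(int); print(p)
    w=v['img'][p[1]-40:p[1]+40,p[0]-50:p[0]+50,::-1];im[280:600,k*400:k*400+400]=cv2.resize(w,None,fx=4,fy=4,interpolation=cv2.INTER_CUBIC)
cv2.imwrite('pics/m4.png',im)
E
```

```text
9.95 [0.46917237 0.21112108 0.06515547] [-1.79960143e+02  4.68138344e-02 -9.97876449e+01] [ 0.12667807  0.78207741 -1.81501177]
[434 225]
[284 159]
```

View pics/m4.png

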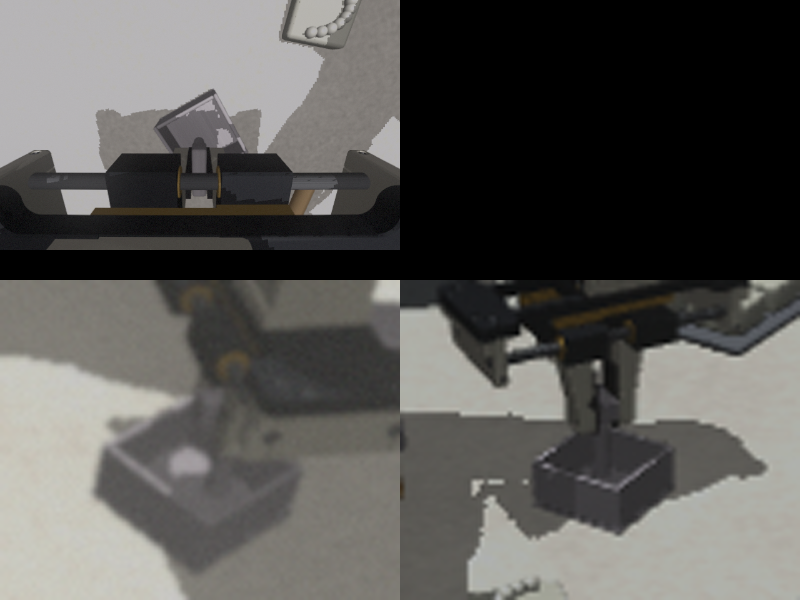

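The pin stands inside the square pot: in the side crop the shank at (605,440) drops between the walls, with no contact force. I'm shifting towards a corner so it can't lever itself out, then lowering onto the floor.

>>> jog_arm([
  {"offset":[-4,-1,3],"roll":0,"hand":0},
  {"offset":[-8,-2,3],"roll":0,"hand":0},
  {"offset":[-12,-3,3],"roll":0,"hand":0},
  {"offset":[-16,-4,3],"roll":0,"hand":0},
  {"offset":[-19,-5,3],"roll":0,"hand":0},
  {"offset":[-21,-5.5,3],"roll":0,"hand":0},
  {"offset":[-23,-6,3],"roll":0,"hand":0},
  {"offset":[-23,-6,3],"roll":0,"hand":0},
  {"offset":[-23,-6,3],"roll":0,"hand":0},
])

```text
clock: 10.85
tool_pos: [0.4786, 0.2325, 0.0615]
orientation: [180.0, -0.0, -99.8]
force: [-0.7, -0.5, -1.1]
opening: 0.0118
```

>>> jog_arm([
  {"offset":[0,0,1],"roll":0,"hand":0},
  {"offset":[0,0,2],"roll":0,"hand":0},
  {"offset":[0,0,2.5],"roll":0,"hand":0},
  {"offset":[0,0,2.5],"roll":0,"hand":0},
  {"offset":[0,0,2.5],"roll":0,"hand":0},
])

```text
clock: 11.27
tool_pos: [0.4786, 0.2324, 0.059]
orientation: [180.0, -0.0, -99.8]
force: [0.2, -0.2, -1.0]
opening: 0.0119
```

```bash
python3 - <<'E'
from h import *
o=ctrl.get_obs();print(o['clock'],o['tool_pos'],o['force'])
c=snap('scene','scene5'); t=snap('side','side5')
im=np.zeros((400,800,3),np.uint8)
for k,v in enumerate((c,t)):
    p=topix(v,[.467,.203,.045])[0].astype(int)
    im[:400,k*400:k*400+400]=cv2.resize(v['img'][p[1]-40:p[1]+40,p[0]-40:p[0]+40,::-1],None,fx=5,fy=5,interpolation=cv2.INTER_CUBIC)
cv2.imwrite('pics/m5.png',im)
E
```

```text
11.2667 [0.47863978 0.23237455 0.05901928] [ 0.18776551 -0.17655061 -1.01123529]
```

View pics/m5.png

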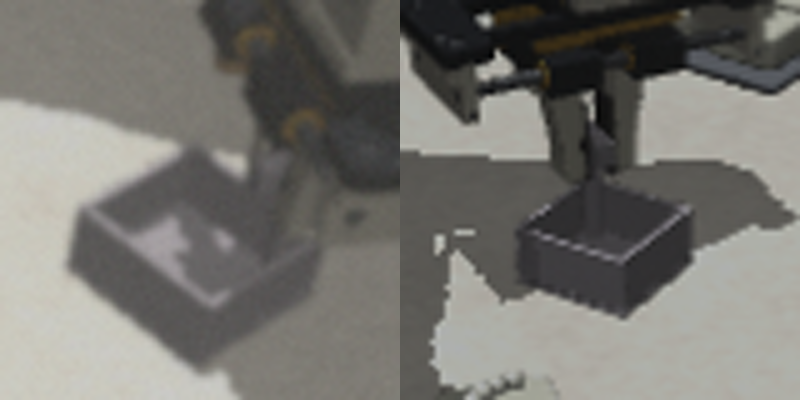

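The shank is inside, close to the far corner (scene crop (265,235), side crop (593,215)). I'm lowering to touch.

>>> jog_arm([
  {"offset":[0,0,0.5],"roll":0,"hand":0},
  {"offset":[0,0,1],"roll":0,"hand":0},
  {"offset":[0,0,1],"roll":0,"hand":0},
  {"offset":[0,0,1],"roll":0,"hand":0},
])

```text
clock: 11.7
tool_pos: [0.4789, 0.2326, 0.0587]
orientation: [-180.0, 0.0, -99.8]
force: [-1.9, -1.1, 5.5]
opening: 0.0117
```

That's floor contact. I'm easing off, opening slowly and rising.

>>> jog_arm([
  {"offset":[0,0,-0.5],"roll":0,"hand":0},
  {"offset":[0,0,-0.5],"roll":0,"hand":10},
  {"offset":[0,0,-0.5],"roll":0,"hand":13},
  {"offset":[0,0,-0.5],"roll":0,"hand":16},
  {"offset":[0,0,-0.5],"roll":0,"hand":20},
  {"offset":[0,0,-0.5],"roll":0,"hand":30},
  {"offset":[0,0,-0.5],"roll":0,"hand":45},
  {"offset":[0,0,-0.5],"roll":0,"hand":60},
  {"offset":[0,0,-0.5],"roll":0,"hand":60},
  {"offset":[0,0,-0.5],"roll":0,"hand":60},
  {"offset":[0,0,-20],"roll":0,"hand":60},
  {"offset":[0,0,-50],"roll":0,"hand":60},
  {"offset":[0,0,-90],"roll":0,"hand":60},
  {"offset":[0,0,-130],"roll":0,"hand":60},
  {"offset":[0,0,-130],"roll":0,"hand":60},
  {"offset":[0,0,-130],"roll":0,"hand":60},
])

```text
clock: 13.03
tool_pos: [0.4798, 0.2335, 0.1909]
orientation: [-179.8, 0.3, -99.8]
force: [-0.6, 0.5, -0.4]
opening: 0.06
```

```bash
python3 - <<'E'
from h import *
o=ctrl.get_obs();print(o['clock'],o['tool_pos'],o['force'],o['opening'])
c=snap('scene','scene6'); t=snap('side','side6')
im=np.zeros((400,800,3),np.uint8)
for k,v in enumerate((c,t)):
    p=topix(v,[.467,.203,.045])[0].astype(int)
    im[:400,k*400:k*400+400]=cv2.resize(v['img'][p[1]-40:p[1]+40,p[0]-40:p[0]+40,::-1],None,fx=5,fy=5,interpolation=cv2.INTER_CUBIC)
cv2.imwrite('pics/m6.png',im)
E
```

```text
13.0333 [0.47975604 0.23350574 0.19091565] [-0.60478164  0.4502611  -0.38156498] 0.0600242023166133
```

View pics/m6.png

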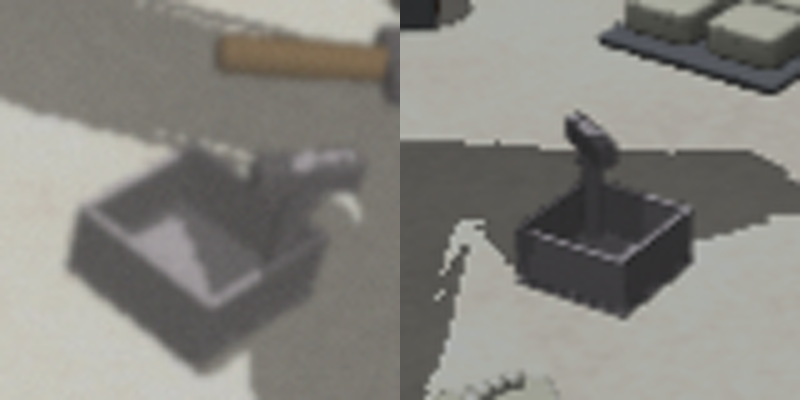

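The pin stands in the pot's corner, leaning slightly or upright, with the pot flat and the gripper clear. I'll let a little time pass, confirm nothing is moving numerically, then hand in.

>>> jog_arm([
  {"offset":[0,0,-20],"roll":0,"hand":60},
  {"offset":[0,0,-20],"roll":0,"hand":60},
  {"offset":[0,0,-20],"roll":0,"hand":60},
  {"offset":[0,0,-20],"roll":0,"hand":60},
  {"offset":[0,0,-20],"roll":0,"hand":60},
  {"offset":[0,0,-20],"roll":0,"hand":60},
  {"offset":[0,0,-20],"roll":0,"hand":60},
  {"offset":[0,0,-20],"roll":0,"hand":60},
])

```text
clock: 13.8
tool_pos: [0.4786, 0.2324, 0.2077]
orientation: [180.0, -0.0, -99.8]
force: [0.4, 0.2, -0.2]
opening: 0.0601
```

```bash
python3 - <<'E'
from h import *
a=load('side6')['img'].astype(int); b=snap('side','side7')['img'].astype(int)
p=topix(load('side6'),[.467,.203,.045])[0].astype(int); w=np.s_[p[1]-20:p[1]+20,p[0]-25:p[0]+25]
d=np.abs(a[w]-b[w]).max(2); print((d>30).sum(),d.mean(),np.argwhere(d>30)[:20].tolist(), ctrl.get_obs()['force'])
if (d>30).sum()<15: print(order.close_job())
E
```

```text
48 2.865 [[3, 19], [3, 20], [3, 21], [4, 21], [5, 21], [5, 24], [6, 22], [6, 23], [6, 25], [8, 0], [8, 1], [8, 2], [8, 3], [8, 5], [8, 6], [8, 7], [8, 8], [9, 13], [9, 14], [9, 15]] [ 0.46091072 -0.12954797 -0.19469617]
```

Some pixels changed near the bar, either from the shadow edge or slight rocking. I'll hold still and compare again.

>>> jog_arm([
  {"offset":[0,0,0],"roll":0,"hand":60},
  {"offset":[0,0,0],"roll":0,"hand":60},
  {"offset":[0,0,0],"roll":0,"hand":60},
  {"offset":[0,0,0],"roll":0,"hand":60},
  {"offset":[0,0,0],"roll":0,"hand":60},
  {"offset":[0,0,0],"roll":0,"hand":60},
  {"offset":[0,0,0],"roll":0,"hand":60},
  {"offset":[0,0,0],"roll":0,"hand":60},
  {"offset":[0,0,0],"roll":0,"hand":60},
  {"offset":[0,0,0],"roll":0,"hand":60},
  {"offset":[0,0,0],"roll":0,"hand":60},
  {"offset":[0,0,0],"roll":0,"hand":60},
])

```text
clock: 14.85
tool_pos: [0.4787, 0.2325, 0.208]
orientation: [180.0, -0.0, -99.8]
force: [0.1, -0.1, -0.7]
opening: 0.06
```

```bash
python3 - <<'E'
from h import *
a=load('side7')['img'].astype(int); s=snap('side','side8'); b=s['img'].astype(int)
p=topix(s,[.467,.203,.045])[0].astype(int); w=np.s_[p[1]-25:p[1]+25,p[0]-30:p[0]+30]
d=np.abs(a[w]-b[w]).max(2); print((d>30).sum(),d.mean())
im=np.hstack([cv2.resize(np.uint8(x[w][:,:,::-1]),None,fx=6,fy=6) for x in(a,b)]);cv2.imwrite('pics/m8.png',im)
E
```

```text
5 0.895
```

View pics/m8.png

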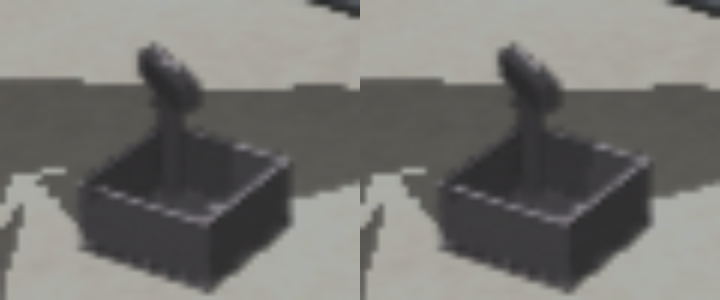

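The pin is standing still in the pot: the two frames, about 1 s apart, match. I'm handing in.

```bash
python3 -c "
from plant import order
print(order.close_job())"
```

```text
the job is handed in; nothing more can be done
None
```

I worked the cross-bar pin out of the flask and left it standing foot down in a corner of the square pot. The job was handed in at about 15 s, with no verdict reported.

- **Drawing it out:** I gripped the bar, turned it about 25° to and fro, and drew it up about 1 mm per step. The highest reading I took was 13 N. The bar showed no sign of slipping, and the side view showed the bore empty.
- **Placing it:** I lowered the pin inside the pot with the fingers still holding it and moved it towards a corner. It touched the floor at about 6 N, then I let go and raised the gripper clear.
- **Last checks:** The final side views show the pin upright, the pot flat on the bench, and the measured force close to zero. The first stillness check failed, with 48 pixels changed while the arm was still rising. That was probably its shadow or a slight rocking of the pin. A repeat about 1 s later, with the arm still, showed only 5 changed pixels.
- **Disagreement:** The three cameras' estimates of the pot's position differed by up to about 10 mm. I used a value in between and confirmed by picture that the pin was inside the pot.

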